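# Switch the potato divider to the other tray

### The arm

A 7-joint arm with a two-finger parallel gripper is mounted at the origin on the work surface. World frame = base frame: x ahead of the robot, y to its left, z up, the work surface at z = 0. Lengths are in m, angles in rad, forces in N, time in s.
With the tool pointing down it reaches from about 0.425 to 0.875 m from the base axis. Payload 4.7 kg.
Tool frame: the origin (TCP) lies at the very end of the fingers, on their centre line; the grasp point (between the pads) lies 19 mm behind it; z points along the fingers, y is the direction in which the jaws open and shut (so a half turn about z gives the same grasp; the last joint's range is limited). The gripper opens to 87 mm and grips with 3 to 60 N. Pads are 19 mm wide; open, the fingers measure 117 mm over their backs; the gripper's body (75 mm by 190 mm) begins 51 mm behind the grasp point.
Start: joints at [-1.233, 0.321, -0.07, 1.45, 0.023, 1.371, -0.057], TCP at [0.207, 0.616, 0.223] pointing down, gripper open.
Joint ranges: [-2.86, 2.86], [-0.3, 2.09], [-1.38, 1.24], [0.06, 2.45], [-1.56, 4.7], [0.09, 2.05], [-2.69, 2.69]. Speed limits (rad/s): [2.57, 2.57, 3.14, 3.14, 3.14, 3.14, 3.14].

### API

Orientations are given as a unit quaternion [x, y, z, w].
In Python, from bench import sensors, snapshot, arm, look_for, cut_out gives the robot as it stands. The module is installed in compiled form; this text tells all that it offers.
- The arm moves only by the tool arm_command, never from a script. Its argument "rows" is a list of rows, each a list of 7 numbers: the shift along the tool's x, y, z in mm, then the turn, a rotation vector about the tool's x, y, z in rad, then the finger opening in mm, from 0 to 87. A call has exactly 5 rows; each row is the pose to reach, as a shift and turn from the pose commanded when the call began, along the tool's axes at that moment; what a row does not reach only later rows make up. A row lasts 1/12 s, in which the tool goes at most 41.7 mm and 7.16 degrees, less where a joint would pass 70% of its speed; a pose out of reach is approached as far as the arm can. A call with a gripper value outside its range is refused whole. The fingers move at their own pace and stop on an object; the grip force is fixed at half the most. Time passes only in rows, so rows that repeat a pose let the fingers close, or fill a call up. It gives the time, the measured TCP pose, the force and the opening at its end, in the units of the state.
- sensors.get_state(): the state, without advancing time (a new reading comes with each control period).
- snapshot(name): name is "scene" or "top" or "wrist"; returns a dict with "img" (420x560x3 uint8, blue, green, red), "intrinsics" (3x3 intrinsics, pixels), "R" (3x3) and "t" (3): a world point X has camera coordinates R X + t; the wrist camera has in their place "tool_from_camera" (4x4, takes a point from camera to tool coordinates, whose origin is the TCP and whose axes are the flange's). Camera axes: x right, y down, z forward; pixel columns grow to the right and rows downward; lengths in m; the calibration is good to about 2 mm. A picture is of the moment at which its call begins: read the wrist's pose just before it. There is no depth.
- arm.job_done(): hands the job in, once; it reports no verdict.
Trained networks look in the newest picture that a camera, given by its name, has taken for a name from the list of things; names that differ only in an ending like _2 or _b are one class to them, and where a whole thing is asked for, a point or a joint stands for the part that bears it (a point fixed in the world has none). Each returns a list of dicts, best first, with "p" (0 to 1); they miss things now and then, are a little off and sometimes report something else, mostly with a low value. They report only what shows in the picture. A call takes as long as a camera call. They do not tell look-alikes from the thing itself.
- look_for(name, camera): "centre" ([x, y, z] in m, in world coordinates, good to about 4 mm: the middle of the surface that is visible of it).
- cut_out(name, camera): "mask" (420x560 bool, what is visible of it).
The state is a dict: "time_s": time; "qpos": joint angles; "qd": joint speeds; "effort": joint torques, N m; "eef_pos": TCP position; "eef_rot": TCP orientation; "ft_force": force on the tool from outside, world axes, zero at the start; "wrist_torque": the same for the moment, N m; "grip_width": finger opening in m.
Only numpy, scipy, OpenCV 4.12 (cv2) and the standard library are available. Lean on these libraries where they do the work, as an engineer would, in place of code of your own. Each camera call takes 0.05 s, during which the arm holds its last target. There are 200 camera calls.

### The job

With a fingertip, rock the blue seesaw gate of the potato divider over its pivot so that it leans to the other side than it does at the start. Then push both waiting potatoes along the white-walled feed channel and over the red ramp at its end, so that they roll down the gate into the tray on that other side. Do not pick the potatoes up, and leave the trays and the things around them where they are.

Things in the scene. Friction and masses are not known exactly. Their poses are not given: they have to be found in the camera images.
- divider: The potato divider, a steel stand fixed to the table, carrying the blue seesaw gate and behind it, farther from the robot, the feed channel. Origin on the table under the middle of the gate; x points along the feed channel, away from the gate and roughly away from the robot, y to the left, z up. The gate's axle runs along x, 50 mm above the table.
- feed_mouth (a point): Middle of the feed channel's end edge over the gate, at x = 55 mm of the divider: the crest of a red ramp that rises 3.6 mm over the channel's last 24 mm. The channel runs level along the divider's x at y = 0: floor 115 mm above the table, 68 mm wide inside, white walls 4 mm thick, tops at 149 mm. A potato pushed towards -x over this crest drops some 20 mm onto the middle of the gate.
- feed_back (a point): Middle of the floor edge at the feed channel's far end, x = 200 mm of the divider, 115 mm above the table. This end is open but for a red lip 4 mm high, 4 mm inside the edge; a fingertip can come in here behind the potatoes. Nothing stands within 50 mm beyond it.
- gate (a joint): Tilt of the seesaw gate, rad. +0.28: leans fully to the divider's +y (left), feeding the left tray; -0.28: fully to -y (right), feeding the right tray; 0 level. Top-heavy: it falls to whichever side of level it is on and rests on a stop. It starts resting on either side, by chance. About 1 N down on the raised end rocks it; past level it falls on by itself.
- gate_left_end (a point): Middle of the +y end edge of the gate floor's upper face. The gate is a blue trough 200 mm long (y), 108 mm wide (x), open at both ends, floor face 45 mm above the axle. Walls 4 mm thick, 34 mm high along both long sides, the +x one missing over its middle 100 mm; 100 mm wide inside. A raised end is 121 mm above the table, a lowered one 66 mm.
- gate_right_end (a point): Middle of the -y end edge of the gate's floor (upper face), as for the left end.
- potato_front_center (a point): A round raw potato, yellow, about 51 x 46 x 46 mm, about 0.07 kg, waiting in the feed channel nearest the gate; this point is its centre.
- potato_back_center (a point): A round raw potato, yellow, about 51 x 46 x 46 mm, about 0.07 kg, waiting in the feed channel behind the first one, about 56 mm farther from the gate; this point is its centre. Pushed towards the gate it drives the front one before it.
- tray_left: Yellow plastic tray, 170 x 150 x 50 mm (along its own x, y, z), wall and floor 4 mm, open on top, standing under the +y (left) end of the gate. Origin at the centre of its underside.
- tray_right: Pink plastic tray, 170 x 150 x 50 mm (along its own x, y, z), wall and floor 4 mm, open on top, standing under the -y (right) end of the gate. Origin at the centre of its underside.
- cup_green: Green plastic cup, 68 mm across, 85 mm tall, beside the feed channel on its left. Origin under its foot. Not to be moved.
- salt_jar: Clear jar with red cap, 54 mm across, 85 mm tall, beside the feed channel on its right. Origin under its foot. Not to be moved.
- knife: Kitchen knife with dark wooden handle, 220 mm long, lying on the table on the robot's right. Origin in its middle. Not to be moved.
- bowl_steel: Steel bowl, 170 mm across, 65 mm tall, on the robot's right. Origin under its foot. Not to be moved.
- mug_white: White mug, 80 mm across, 90 mm tall, on the robot's left. Origin under its foot. Not to be moved.
Not all that is in view belongs to the job. Leave any black look-alike of the part that bears potato_front_center alone. Several things have the shape of the tray_right; the one meant has the colours described above.

How it is judged:
On the way:
1. the gate is rocked over and rests leaning to the other side, while both potatoes still wait in the feed channel (distance of gate_left_end from where it was at the start of the episode above 0.033 m and x of each of potato_front_center, potato_back_center in the frame of divider above 0.06 m and (value of joint gate above 0.22 rad or value of joint gate below -0.22 rad)), for 0.2 s.
At the end, for the whole second after the job is handed in: The gate leans to the side opposite to its start (beyond 0.22 rad, its end moved more than 33 mm), and both potatoes lie at rest (under 0.05 m/s) in the tray on that side: centres within the tray's outline and less than 45 mm above its underside (distance of gate_left_end from where it was at the start of the episode above 0.033 m and ((value of joint gate above 0.22 rad and x of potato_front_center in the frame of tray_left between -0.085 and 0.085 m and y of potato_front_center in the frame of tray_left between -0.075 and 0.075 m and z of each of potato_front_center, potato_back_center in the frame of tray_left below 0.045 m and x of potato_back_center in the frame of tray_left between -0.085 and 0.085 m and y of potato_back_center in the frame of tray_left between -0.075 and 0.075 m) or (value of joint gate below -0.22 rad and x of potato_front_center in the frame of tray_right between -0.085 and 0.085 m and y of potato_front_center in the frame of tray_right between -0.075 and 0.075 m and z of each of potato_front_center, potato_back_center in the frame of tray_right below 0.045 m and x of potato_back_center in the frame of tray_right between -0.085 and 0.085 m and y of potato_back_center in the frame of tray_right between -0.075 and 0.075 m)) and linear speed of each of potato_front, potato_back below 0.05 m/s); the robot touches nothing.
It fails at once if a potato is lifted (its centre more than 170 mm above the table) (height (world z) of any of potato_front_center, potato_back_center above 0.17 m).
It fails at once if a tray is shifted more than 40 mm (distance of any of tray_left, tray_right from where it was at the start of the episode above 0.04 m).
It fails at once if a bystander (cup, jar, knife, bowl, mug) is moved more than 30 mm (distance of any of cup_green, salt_jar, knife, bowl_steel, mug_white from where it was at the start of the episode above 0.03 m).
It also fails if it takes over 43 s, if anything falls off the work surface, if the arm or the gripper's body presses on something with over 40 N, if the wrist force passes 120 N, or if a joint passes its speed limit or range.

## Working session

There is one attempt and no reset: what is moved stays moved. The work goes in short steps, Python scripts to look and compute and a tool call to move; the robot and the scene stay as the last step left them, time stands still between calls to the robot, and variables do not carry over. Pictures are saved under pics/ and viewed, about 8 in all and at most 12, crops included, and the job is handed in when it is done.

Besides the shell and the picture viewer there is one more tool, called after ">>>" by a JSON object that holds its "op" and its "data". arm_command: Moves the arm, as the interface text tells. Its arguments: {"type":"object","properties":{"rows":{"type":"array"}},"required":["rows"]}

```bash
mkdir -p pics; python3 - <<'E'
from bench import sensors, snapshot, look_for
import cv2, numpy as np
s=sensors.get_state(); print({k:np.round(s[k],3).tolist() for k in ('time_s','eef_pos','eef_rot','ft_force','grip_width')})
for c in ('scene','top'):
    d=snapshot(c); cv2.imwrite(f'pics/{c}0.png',d['img']); print(c,np.round(d['R'],3).tolist(),np.round(d['t'],3).tolist(),np.round(d['intrinsics'],1).tolist())
    for n in ('divider','gate','potato_front_center','tray_left','tray_right','cup_green','salt_jar'):
        print(n,[(round(r['p'],2),np.round(r['centre'],3).tolist()) for r in look_for(n,c)[:4]])
E
```

```text
{'time_s': 0.0, 'eef_pos': [0.207, 0.616, 0.221], 'eef_rot': [0.161, 0.987, -0.001, -0.0], 'ft_force': [-0.2, 0.274, -1.317], 'grip_width': 0.087}
scene [[-0.56, 0.829, 0.016], [0.681, 0.471, -0.561], [-0.473, -0.303, -0.827]] [0.252, -0.215, 1.434] [[382.1, 0.0, 277.7], [0.0, 382.1, 210.5], [0.0, 0.0, 1.0]]
divider [(0.91, [0.522, 0.064, 0.104])]
gate [(0.78, [0.472, 0.043, 0.1]), (0.42, [0.522, 0.065, 0.101])]
potato_front_center [(0.59, [0.713, 0.209, 0.038]), (0.5, [0.592, 0.067, 0.154])]
tray_left [(0.93, [0.452, 0.214, 0.006]), (0.22, [0.523, 0.066, 0.105])]
tray_right [(0.8, [0.163, 0.294, 0.003]), (0.74, [0.513, -0.143, 0.002])]
cup_green [(0.91, [0.596, 0.211, 0.045]), (0.19, [0.518, 0.062, 0.105])]
salt_jar [(0.75, [0.668, -0.099, 0.076])]
top [[-0.009, -1.0, -0.005], [-0.992, 0.01, -0.125], [0.125, 0.004, -0.992]] [-0.022, 0.438, 1.294] [[430.7, 0.0, 285.4], [0.0, 430.7, 210.8], [0.0, 0.0, 1.0]]
divider [(0.79, [0.496, 0.047, 0.097])]
gate [(0.88, [0.484, 0.035, 0.096])]
potato_front_center [(0.61, [0.58, 0.061, 0.159]), (0.53, [0.701, 0.201, 0.039])]
tray_left [(0.92, [0.461, 0.216, 0.006])]
tray_right [(0.82, [0.176, 0.296, 0.006])]
cup_green [(0.91, [0.618, 0.213, 0.044])]
salt_jar [(0.79, [0.646, -0.105, 0.086]), (0.68, [0.485, 0.038, 0.099])]
```

```bash
python3 -c "
import cv2
a=cv2.imread('pics/top0.png');cv2.imwrite('pics/top1.png',cv2.resize(a[100:360,130:430],None,fx=2.3,fy=2.3,interpolation=2))"
```

```text
(no output)
```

View pics/scene0.png

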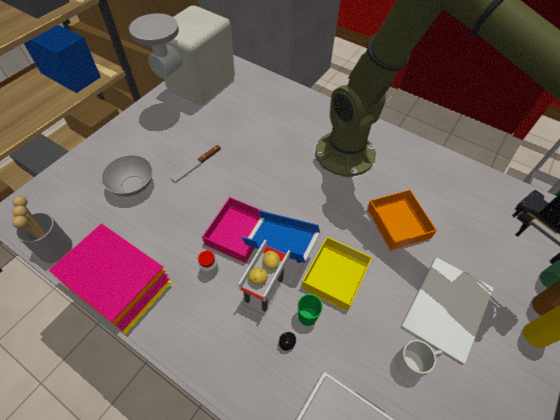

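View pics/top0.png

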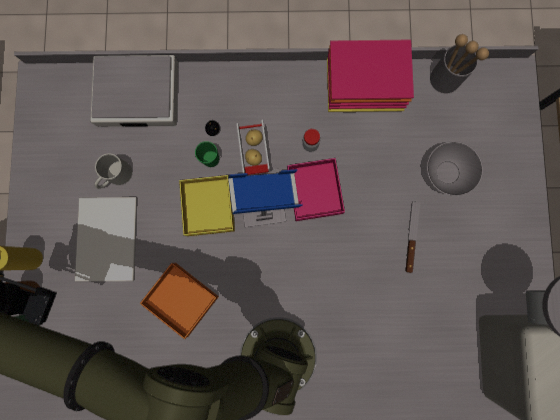

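View top1.

View pics/top1.png

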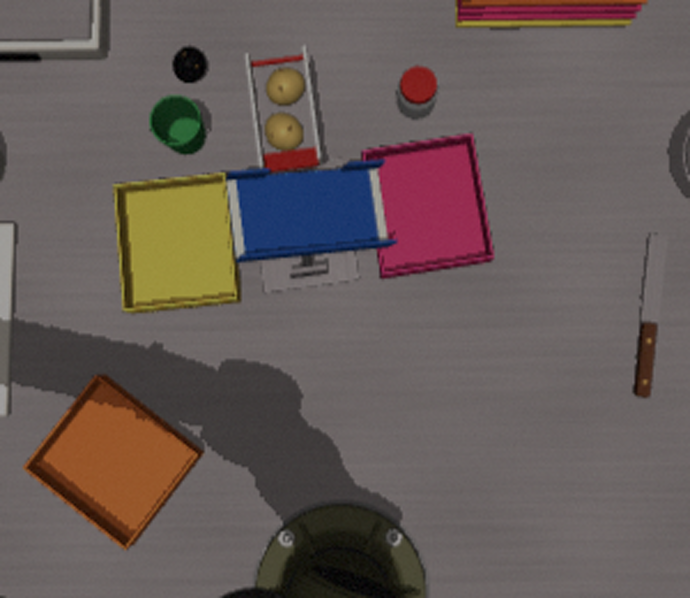

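```bash
python3 -c "
import cv2
a=cv2.imread('pics/scene0.png');cv2.imwrite('pics/sc1.png',cv2.resize(a[185:335,190:380],None,fx=4,fy=4,interpolation=2))"
```

```text
(no output)
```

View pics/sc1.png

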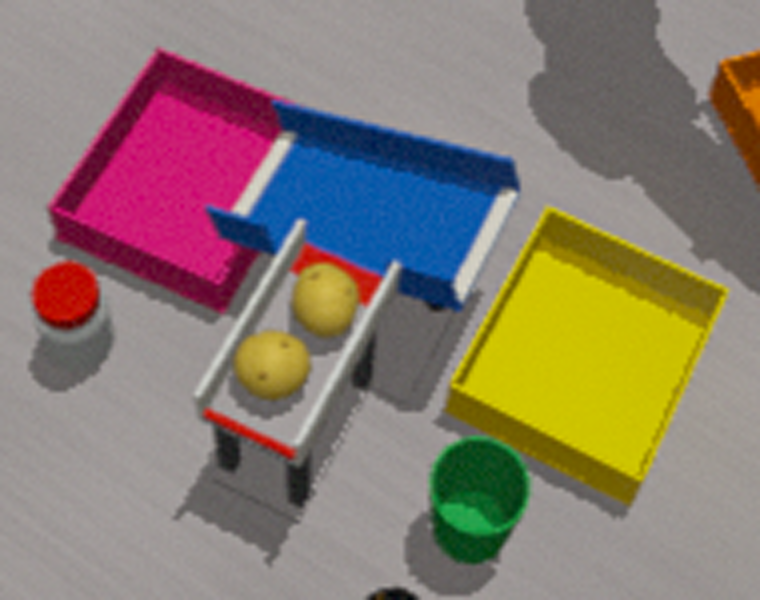

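```bash
cat > fit.py <<'E'
from bench import snapshot
import numpy as np
from scipy.optimize import least_squares
T=snapshot('top');S=snapshot('scene')
def proj(c,X):
    p=c['intrinsics']@(c['R']@X+c['t']); return p[:2]/p[2]
ot=lambda u,v:np.array([130+u/2.3,100+v/2.3]); os_=lambda u,v:np.array([190+u/4,185+v/4])
def g(x,y,th): # gate floor point
    return [x, y*np.cos(th)-.045*np.sin(th), .05+.045*np.cos(th)-y*np.sin(th)]
obs=[(T,ot(267,170),[.055,.034,.1186]),(T,ot(319,163),[.055,-.034,.1186]),(T,ot(251,64),[.194,.034,.119]),(T,ot(302,58),[.194,-.034,.119]),
(S,os_(300,243),[.055,-.034,.1186]),(S,os_(378,274),[.055,.034,.1186]),(S,os_(205,412),[.196,-.034,.119]),(S,os_(297,456),[.196,.034,.119])]
gl=[(T,ot(228,180),(.05,.1)),(T,ot(240,259),(-.05,.1)),(T,ot(380,168),(.05,-.1)),(T,ot(387,240),(-.05,-.1)),
(S,os_(515,195),(-.05,.1)),(S,os_(460,300),(.05,.1)),(S,os_(285,135),(-.05,-.1)),(S,os_(233,212),(.05,-.1))]
for th in (.28,-.28):
    def res(p):
        c,s=np.cos(p[2]),np.sin(p[2]); W=lambda q:np.array([p[0]+c*q[0]-s*q[1],p[1]+s*q[0]+c*q[1],q[2]])
        return np.concatenate([proj(c_,W(q))-o for c_,o,q in obs]+[proj(c_,W(g(*q,th)))-o for c_,o,q in gl])
    r=least_squares(res,[.48,.03,0]); print(th,r.x,np.degrees(r.x[2]),r.cost); print(np.round(r.fun.reshape(-1,2),1).tolist())
E
python3 fit.py
```

```text
0.28 [0.48312612 0.04724131 0.14438121] 8.272433721513364 194.01647028209558
[[-1.1, 0.8], [-0.4, 0.2], [-0.8, 0.8], [-0.0, -0.1], [1.3, -0.5], [3.7, 1.3], [0.8, -0.4], [1.0, -0.5], [1.5, 4.2], [0.9, 2.5], [-1.2, -4.3], [1.2, -1.7], [-1.4, 7.8], [-1.0, 8.9], [-1.5, -11.3], [-4.5, -4.7]]
-0.28 [0.48648144 0.03035596 0.19656144] 11.26214091342087 118.34754889846326
[[3.9, 0.3], [4.4, -1.4], [1.6, 0.8], [2.2, -1.3], [-3.7, -1.8], [-0.8, -1.0], [-2.0, -0.7], [-1.2, -2.0], [-4.3, 2.7], [-2.9, 2.2], [-5.1, -1.4], [-1.3, -0.5], [2.8, -2.4], [4.6, 0.2], [-0.4, 0.7], [-1.2, 7.6]]
```

```bash
sed -i 's/np.cos(th)-.045\*/np.cos(th)+.045*/' fit.py; python3 fit.py
```

```text
0.28 [0.4859926  0.03118941 0.21181202] 12.135934930539358 212.35569637458465
[[3.4, 0.7], [3.7, -1.3], [0.4, 1.3], [0.9, -1.0], [-3.1, -1.5], [-0.1, -1.0], [-0.7, -0.1], [0.3, -1.7], [-2.0, 7.0], [-0.5, 5.0], [-5.6, -5.7], [-1.0, -3.6], [1.0, 6.7], [3.7, 8.6], [-0.8, -9.0], [-1.8, -1.4]]
-0.28 [0.48369039 0.04638338 0.13058391] 7.481906901945169 30.002182597574045
[[-0.5, 0.4], [0.2, 0.2], [0.3, 0.3], [1.2, -0.3], [0.8, -0.8], [3.1, 1.3], [-0.4, -1.0], [-0.4, -0.8], [-0.5, -0.1], [-1.4, -0.3], [-0.8, 0.0], [0.9, 1.3], [0.3, -1.4], [-0.3, 0.4], [-1.0, -1.5], [-3.8, 4.3]]
```

```bash
cat > to.py <<'E'
# to.py lx ly z : shift (tool mm) and turn to divider-local point, tool y along divider y
import sys,numpy as np
from bench import sensors
from scipy.spatial.transform import Rotation as R
D=np.array([.4837,.0464]);ps=.1306
s=sensors.get_state(); r=R.from_quat(s['eef_rot']); p=np.array(s['eef_pos'])
c,n=np.cos(ps),np.sin(ps); M=np.array([[c,-n],[n,c]])
goal=R.from_matrix(np.array([[-c,-n,0],[-n,c,0],[0,0,-1]]).T)
print('t',round(s['time_s'],2),'local',np.round(M.T@(p[:2]-D)*1e3),'z',round(p[2]*1e3,1),'F',np.round(s['ft_force'],1),'w',round(s['grip_width'],3))
for a in sys.argv[1:]:
    x,y,z=eval(a); g=np.r_[D+M@np.array([x,y]),z*1]
    print(a,'shift',np.round(r.inv().apply(g/1 - p)*1e3),'turn',np.round((r.inv()*goal).as_rotvec(),3))
E
python3 to.py '(-.01,.078,.18)' '(-.01,.078,.09)'
python3 - <<'E'
import numpy as np
from bench import snapshot
T=snapshot('top')
for u,v in ((284,131),(285,86)):
    d=T['R'].T@np.linalg.inv(T['intrinsics'])@[130+u/2.3,100+v/2.3,1]; o=-T['R'].T@T['t']; X=o+d*(.138-o[2])/d[2]
    c,n=np.cos(.1306),np.sin(.1306); print(X, np.array([[c,n],[-n,c]])@(X[:2]-[.4837,.0464]))
E
```

```text
t 1.0 local [-200.  601.] z 222.6 F [-0.3 -0.6 -0.1] w 0.087
(-.01,.078,.18) shift [-401. -386.   43.] turn [ 0.     0.    -0.454]
(-.01,.078,.09) shift [-401. -386.  133.] turn [ 0.     0.    -0.454]
[0.57983695 0.06282773 0.138     ] [0.09745761 0.003768  ]
[0.6373873  0.06158564 0.138     ] [ 0.1543561  -0.00495824]
```

>>> {"op": "arm_command", "data": {"rows": [[-28, -27, 3, 0, 0, -0.1, 0], [-56, -54, 6, 0, 0, -0.2, 0], [-84, -81, 10, 0, 0, -0.3, 0], [-112, -108, 12, 0, 0, -0.4, 0], [-140, -135, 15, 0, 0, -0.454, 0]]}}

```text
time_s: 1.47
eef_pos: [0.2972, 0.4421, 0.2076]
eef_rot: [-0.068, 0.998, 0.0, 0.0]
ft_force: [0.9, 0.9, -0.1]
grip_width: 0.0619
```

```bash
python3 to.py '(-.01,.078,.18)' '(-.01,.078,.09)'
```

```text
t 1.47 local [-133.  417.] z 207.6 F [ 0.9  0.9 -0.1] w 0.062
(-.01,.078,.18) shift [-122. -339.   28.] turn [0.    0.    0.005]
(-.01,.078,.09) shift [-122. -339.  118.] turn [0.    0.    0.005]
```

>>> {"op": "arm_command", "data": {"rows": [[-13, -35, 3, 0, 0, 0, 0], [-26, -70, 6, 0, 0, 0, 0], [-39, -105, 9, 0, 0, 0, 0], [-52, -140, 12, 0, 0, 0, 0], [-65, -175, 15, 0, 0, 0, 0]]}}

```text
time_s: 1.88
eef_pos: [0.3844, 0.277, 0.1928]
eef_rot: [-0.065, 0.998, 0.0, 0.0]
ft_force: [0.9, -0.0, 0.9]
grip_width: 0.0285
```

>>> {"op": "arm_command", "data": {"rows": [[-10, -32, 3, 0, 0, 0, 0], [-21, -64, 6, 0, 0, 0, 0], [-32, -96, 8, 0, 0, 0, 0], [-42, -130, 10, 0, 0, 0, 0], [-45, -136, 10, 0, 0, 0, 0]]}}

```text
time_s: 2.3
eef_pos: [0.4482, 0.143, 0.1826]
eef_rot: [-0.061, 0.998, -0.001, 0.001]
ft_force: [0.1, -0.6, -0.2]
grip_width: 0.002
```

```bash
python3 to.py '(-.01,.078,.18)' '(-.01,.078,.09)'
```

```text
t 2.3 local [-23. 100.] z 182.6 F [ 0.1 -0.6 -0.2] w 0.002
(-.01,.078,.18) shift [-13. -22.   3.] turn [-0.002  0.001 -0.009]
(-.01,.078,.09) shift [-13. -22.  93.] turn [-0.002  0.001 -0.009]
```

Move over, then press down in slow rows.

>>> {"op": "arm_command", "data": {"rows": [[-13, -22, 3, 0, 0, 0, 0], [-13, -22, 20, 0, 0, 0, 0], [-13, -22, 40, 0, 0, 0, 0], [-13, -22, 50, 0, 0, 0, 0], [-13, -22, 58, 0, 0, 0, 0]]}}

```text
time_s: 2.72
eef_pos: [0.4611, 0.1296, 0.1235]
eef_rot: [-0.065, 0.998, -0.0, -0.001]
ft_force: [0.2, 0.2, 0.4]
grip_width: 0.0005
```

>>> {"op": "arm_command", "data": {"rows": [[0, 0, 7, 0, 0, 0, 0], [0, 0, 14, 0, 0, 0, 0], [0, 0, 21, 0, 0, 0, 0], [0, 0, 28, 0, 0, 0, 0], [0, 0, 33, 0, 0, 0, 0]]}}

```text
time_s: 3.13
eef_pos: [0.4616, 0.1293, 0.0908]
eef_rot: [-0.065, 0.998, -0.0, -0.0]
ft_force: [0.8, -0.0, 0.4]
grip_width: 0.0007
```

```bash
python3 to.py '(-.01,.078,.25)'; python3 -c "
import cv2
from bench import snapshot
a=snapshot('scene')['img'];cv2.imwrite('pics/sc2.png',cv2.resize(a[185:335,190:380],None,fx=3,fy=3,interpolation=2))"
```

```text
t 3.13 local [-11.  85.] z 90.8 F [ 0.8 -0.   0.4] w 0.001
(-.01,.078,.25) shift [  -1.   -7. -159.] turn [-0.001 -0.    -0.   ]
```

View pics/sc2.png

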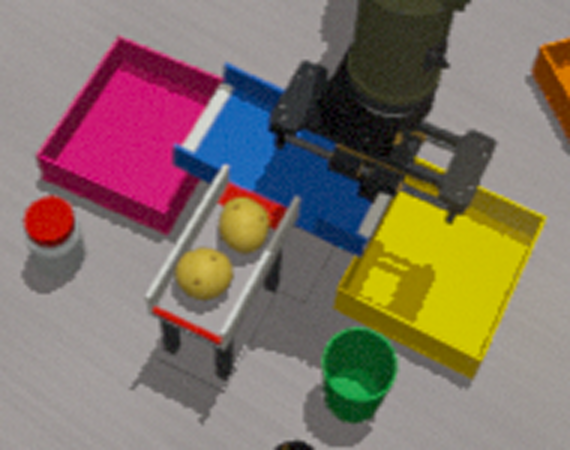

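>>> {"op": "arm_command", "data": {"rows": [[0, 0, -40, 0, 0, 0, 0], [0, 0, -80, 0, 0, 0, 0], [0, 0, -118, 0, 0, 0, 0], [-25, -8, -135, 0, 0, 0, 0], [-60, -20, -140, 0, 0, 0, 0]]}}

```text
time_s: 3.6
eef_pos: [0.5252, 0.1194, 0.2369]
eef_rot: [-0.067, 0.998, 0.002, 0.004]
ft_force: [0.7, -0.0, -0.6]
grip_width: 0.0006
```

>>> {"op": "arm_command", "data": {"rows": [[-36, -13, 0, 0, 0, 0, 0], [-72, -26, 0, 0, 0, 0, 0], [-108, -39, 0, 0, 0, 0, 0], [-144, -52, 0, 0, 0, 0, 0], [-180, -60, 0, 0, 0, 0, 0]]}}

```text
time_s: 4.02
eef_pos: [0.7119, 0.0794, 0.2313]
eef_rot: [-0.064, 0.998, -0.001, -0.0]
ft_force: [-0.3, -1.0, 0.8]
grip_width: 0.0004
```

```bash
python3 to.py '(.23,0,.2)' '(.23,0,.128)'; cat fit.py | sed -n '1,6p' > /dev/null; python3 -c "
import cv2
from bench import snapshot
a=snapshot('top')['img'];cv2.imwrite('pics/t2.png',cv2.resize(a[90:260,150:370],None,fx=3,fy=3,interpolation=2))"
```

```text
t 4.02 local [231.   3.] z 231.3 F [-0.3 -1.   0.8] w 0.0
(.23,0,.2) shift [ 1. -3. 31.] turn [-0.001 -0.    -0.002]
(.23,0,.128) shift [  1.  -3. 103.] turn [-0.001 -0.    -0.002]
```

View pics/t2.png

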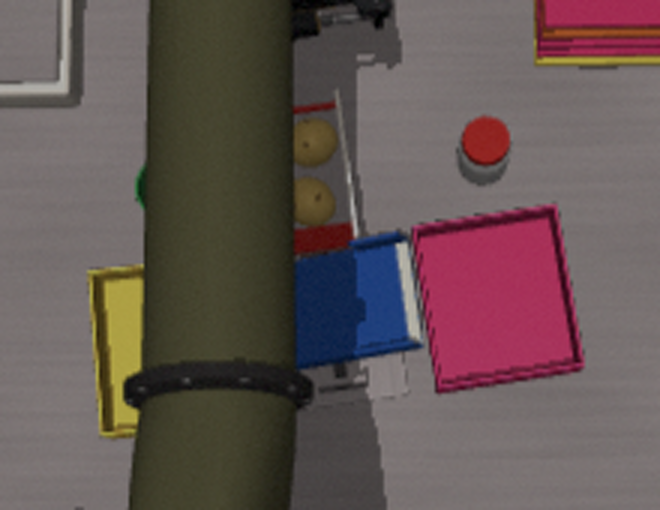

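The gate now leans left: its right white end (~410,295 in the crop) is raised clear of the pink tray. Both potatoes still wait (~(315,140) and (315,200)). Next I lower the finger behind the channel.

>>> {"op": "arm_command", "data": {"rows": [[1, -3, 30, 0, 0, 0, 0], [1, -3, 60, 0, 0, 0, 0], [1, -3, 85, 0, 0, 0, 0], [1, -3, 101, 0, 0, 0, 0], [1, -3, 101, 0, 0, 0, 0]]}}

```text
time_s: 4.48
eef_pos: [0.7064, 0.078, 0.1251]
eef_rot: [-0.065, 0.998, -0.001, -0.004]
ft_force: [-1.4, -0.4, -1.2]
grip_width: 0.0007
```

```bash
python3 to.py '(.19,0,.13)' '(.065,0,.13)'; python3 -c "
import cv2
from bench import snapshot
a=snapshot('scene')['img'];cv2.imwrite('pics/sc3.png',cv2.resize(a[185:345,190:380],None,fx=3,fy=3,interpolation=2))"
```

```text
t 4.48 local [225.   2.] z 125.1 F [-1.4 -0.4 -1.2] w 0.001
(.19,0,.13) shift [35. -2. -5.] turn [-0.    -0.009 -0.001]
(.065,0,.13) shift [160.  -2.  -3.] turn [-0.    -0.009 -0.001]
```

View pics/sc3.png

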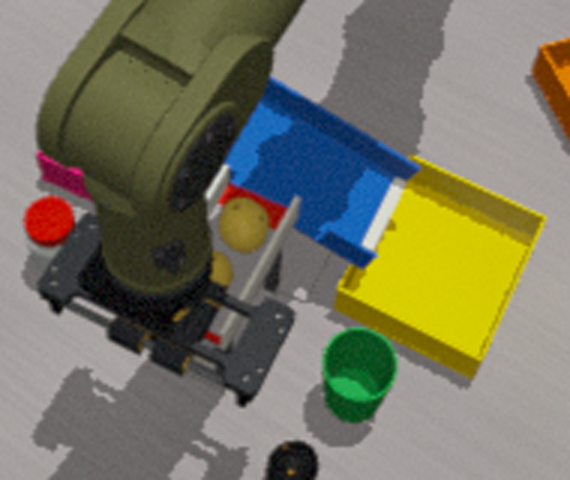

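>>> {"op": "arm_command", "data": {"rows": [[8, -1, -4, 0, 0, 0, 0], [16, -1, -4, 0, 0, 0, 0], [24, -2, -4, 0, 0, 0, 0], [32, -2, -4, 0, 0, 0, 0], [40, -2, -4, 0, 0, 0, 0]]}}

```text
time_s: 4.95
eef_pos: [0.6697, 0.0708, 0.1359]
eef_rot: [-0.065, 0.998, 0.0, 0.001]
ft_force: [0.7, -0.0, -0.1]
grip_width: 0.0007
```

>>> {"op": "arm_command", "data": {"rows": [[7, 0, 0, 0, 0, 0, 0], [14, 0, 0, 0, 0, 0, 0], [21, 0, 0, 0, 0, 0, 0], [28, 0, 0, 0, 0, 0, 0], [35, 0, 0, 0, 0, 0, 0]]}}

```text
time_s: 5.37
eef_pos: [0.635, 0.0665, 0.1346]
eef_rot: [-0.065, 0.998, 0.0, 0.0]
ft_force: [1.1, 1.2, 0.2]
grip_width: 0.0002
```

```bash
python3 to.py '(.065,0,.13)'; python3 -c "
import cv2
from bench import snapshot
a=snapshot('scene')['img'];cv2.imwrite('pics/sc4.png',cv2.resize(a[185:345,190:380],None,fx=3,fy=3,interpolation=2))"
```

```text
t 5.37 local [153.   0.] z 134.6 F [1.1 1.2 0.2] w 0.0
(.065,0,.13) shift [88. -0.  5.] turn [ 0.     0.001 -0.   ]
```

View pics/sc4.png

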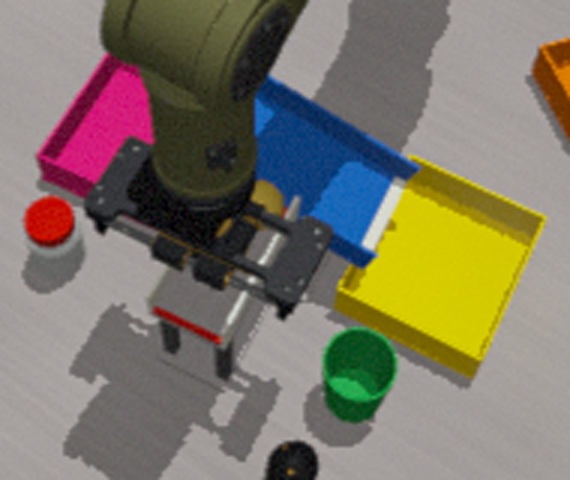

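>>> {"op": "arm_command", "data": {"rows": [[6, 0, 2, 0, 0, 0, 0], [12, 0, 3, 0, 0, 0, 0], [18, 0, 3, 0, 0, 0, 0], [24, 0, 3, 0, 0, 0, 0], [30, 0, 3, 0, 0, 0, 0]]}}

```text
time_s: 5.83
eef_pos: [0.6046, 0.0621, 0.1313]
eef_rot: [-0.065, 0.998, -0.0, -0.001]
ft_force: [0.1, 0.2, 0.1]
grip_width: 0.0005
```

>>> {"op": "arm_command", "data": {"rows": [[0, 0, 0, 0, 0, 0, 0], [0, 0, 0, 0, 0, 0, 0], [0, 0, 0, 0, 0, 0, 0], [0, 0, 0, 0, 0, 0, 0], [0, 0, 0, 0, 0, 0, 0]]}}

```text
time_s: 6.25
eef_pos: [0.6059, 0.0624, 0.1315]
eef_rot: [-0.065, 0.998, -0.0, -0.0]
ft_force: [0.1, -0.1, 0.0]
grip_width: 0.0005
```

>>> {"op": "arm_command", "data": {"rows": [[0, 0, 0, 0, 0, 0, 0], [6, 0, 0, 0, 0, 0, 0], [12, 0, 0, 0, 0, 0, 0], [18, 0, 0, 0, 0, 0, 0], [24, 0, 0, 0, 0, 0, 0]]}}

```text
time_s: 6.67
eef_pos: [0.5834, 0.0606, 0.1327]
eef_rot: [-0.065, 0.998, 0.001, 0.003]
ft_force: [6.8, 3.9, 2.7]
grip_width: 0.0005
```

>>> {"op": "arm_command", "data": {"rows": [[6, 0, 0, 0, 0, 0, 0], [12, 0, 0, 0, 0, 0, 0], [18, 0, 0, 0, 0, 0, 0], [24, 0, 0, 0, 0, 0, 0], [30, 0, 0, 0, 0, 0, 0]]}}

```text
time_s: 7.08
eef_pos: [0.5504, 0.055, 0.131]
eef_rot: [-0.065, 0.998, -0.0, -0.001]
ft_force: [-0.0, -0.0, -0.2]
grip_width: 0.0002
```

>>> {"op": "arm_command", "data": {"rows": [[5, 0, 0, 0, 0, 0, 0], [8, 0, 0, 0, 0, 0, 0], [8, 0, 0, 0, 0, 0, 0], [8, 0, 0, 0, 0, 0, 0], [8, 0, 0, 0, 0, 0, 0]]}}

```text
time_s: 7.5
eef_pos: [0.5444, 0.0546, 0.1316]
eef_rot: [-0.065, 0.998, -0.0, 0.0]
ft_force: [-0.2, 0.6, 0.1]
grip_width: 0.0005
```

```bash
python3 to.py '(.065,0,.13)'; python3 -c "
import cv2
from bench import snapshot
a=snapshot('scene')['img'];cv2.imwrite('pics/sc5.png',cv2.resize(a[185:345,190:380],None,fx=3,fy=3,interpolation=2))"
```

```text
t 7.5 local [61.  0.] z 131.6 F [-0.2  0.6  0.1] w 0.001
(.065,0,.13) shift [-4. -0.  2.] turn [-0.  0. -0.]
```

View pics/sc5.png

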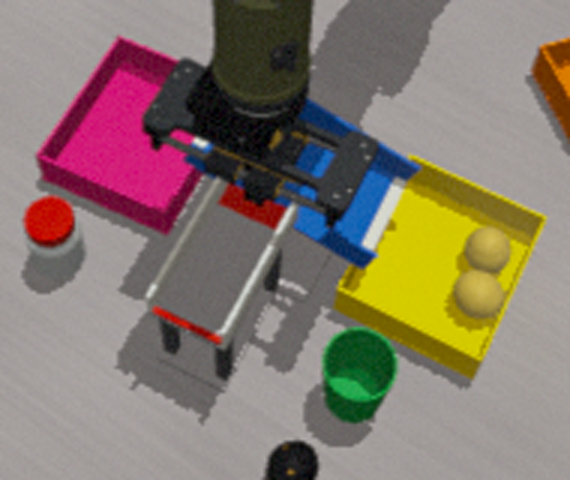

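Both potatoes are in the yellow tray, at ~(488,248) and (478,295). I retreat upward and let them settle.

>>> {"op": "arm_command", "data": {"rows": [[-5, 0, -20, 0, 0, 0, 0], [-10, 0, -55, 0, 0, 0, 0], [-10, 0, -90, 0, 0, 0, 0], [-10, 0, -110, 0, 0, 0, 0], [-10, 0, -120, 0, 0, 0, 0]]}}

```text
time_s: 7.97
eef_pos: [0.556, 0.0559, 0.2551]
eef_rot: [-0.065, 0.998, 0.0, 0.003]
ft_force: [0.1, -0.9, 0.4]
grip_width: 0.0001
```

>>> {"op": "arm_command", "data": {"rows": [[0, 0, 0, 0, 0, 0, 0], [0, 0, 0, 0, 0, 0, 0], [0, 0, 0, 0, 0, 0, 0], [0, 0, 0, 0, 0, 0, 0], [0, 0, 0, 0, 0, 0, 0]]}}

```text
time_s: 8.38
eef_pos: [0.5534, 0.0558, 0.2499]
eef_rot: [-0.065, 0.998, -0.0, -0.001]
ft_force: [-0.6, -0.0, -0.3]
grip_width: 0.0004
```

>>> {"op": "arm_command", "data": {"rows": [[0, 0, 0, 0, 0, 0, 0], [0, 0, 0, 0, 0, 0, 0], [0, 0, 0, 0, 0, 0, 0], [0, 0, 0, 0, 0, 0, 0], [0, 0, 0, 0, 0, 0, 0]]}}

```text
time_s: 8.8
eef_pos: [0.5541, 0.0559, 0.2516]
eef_rot: [-0.065, 0.998, 0.0, 0.0]
ft_force: [-0.9, -0.2, 0.7]
grip_width: 0.0002
```

```bash
python3 to.py; python3 -c "
import cv2,numpy as np
from bench import snapshot,look_for
a=snapshot('scene')['img']
f=lambda:[(round(r['p'],2),np.round(r['centre'],3).tolist()) for n in ('potato_front_center','tray_left') for r in look_for(n,'scene')[:4]]
print(f())
b=snapshot('scene')['img'];snapshot('scene')
for i in range(8): c=snapshot('scene')['img']
print(f()); print('diff',cv2.absdiff(cv2.blur(a,(3,3)),cv2.blur(c,(3,3)))[235:300,290:380].max(), cv2.absdiff(cv2.blur(a,(3,3)),cv2.blur(b,(3,3)))[235:300,290:380].max())
cv2.imwrite('pics/sc6.png',cv2.resize(c[185:345,190:380],None,fx=3,fy=3,interpolation=2))"
```

```text
t 8.8 local [71.  0.] z 251.6 F [-0.9 -0.2  0.7] w 0.0
[(0.78, [0.478, 0.262, 0.043]), (0.72, [0.713, 0.205, 0.038]), (0.55, [0.46, 0.209, 0.008])]
[(0.8, [0.479, 0.262, 0.043]), (0.8, [0.711, 0.207, 0.041]), (0.78, [0.462, 0.21, 0.003])]
diff 12 10
```

View pics/sc6.png

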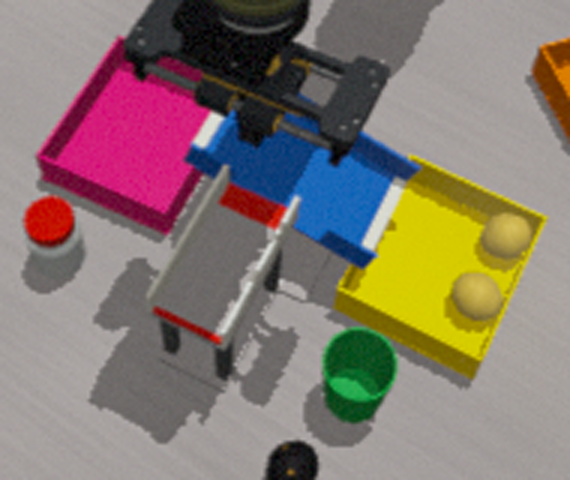

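Both potatoes lie still in the yellow tray, and the gate leans left with the finger clear of it.

```bash
python3 -c "
from bench import arm; print(arm.job_done())"
```

```text
the job is handed in; nothing more can be done
None
```

The gate now leans left, both potatoes lie in the yellow left tray, and the job is handed in at about 9 s of the 43 s allowed. No verdict was reported.

- **What I did:** The gate started leaning right, so I pressed its raised left end down with the closed fingertip and it fell over to the left. Then I came in over the lip behind the feed channel and pushed both potatoes slowly over the red ramp. The highest wrist force in the readings was about 8 N.
- **Last checks:** The final picture shows the gate leaning left. Both potatoes are in the yellow tray, with no visible motion over 0.45 s. The gripper was raised to 250 mm and touched nothing. The trays, cup and jar look unmoved. The knife, bowl and mug were outside that view, but the arm did not work near them.
- **Disagreements:**
  - The potato detector found only one of the two potatoes in the tray. It also reported the black look-alike, which I left alone. I confirmed the second potato only by eye.
  - My first fit of the divider's pose was ambiguous about which way the gate leaned, because of a sign error. Once corrected, it clearly gave a right lean.

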